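Hang the wash basket on the drip stand's keeper hook

ROBOT

A 6-joint arm with a two-finger parallel gripper is mounted at the origin on a cart in front of the work surface, level with it; the furniture and walls round the work are solid. World frame = base frame: x ahead of the robot, y to its left, z up, the work surface at z = 0. Lengths are in m, angles in degrees, forces in N, time in s.
With the tool pointing down it reaches from about 0.35 to 0.875 m from the base axis. Payload 4.2 kg.
Tool frame: the origin (TCP) lies between the finger pads; the fingertips stand 8 mm ahead of it and the grasp point (between the pads) lies 11 mm behind it; z points along the fingers, y is the line along which they close (so a half turn about z gives the same grasp; the last joint's range is limited). The gripper opens to 87 mm and grips with 3 to 60 N. Pads are 19 mm wide; open, the fingers measure 117 mm over their backs; the gripper's body (75 mm by 190 mm) begins 51 mm behind the grasp point.
Start: joints at [90.275, 22.042, 0.453, 0, -68.411, -14.817], TCP at [0.157, 0.605, 0.231] pointing down, gripper open.
Joint ranges: [-179.83, 179.83], [-69.29, 118.12], [-61.27, 80.66], [-181.25, 117.63], [-171.15, -9.14], [-177.46, 177.46]. Speed limits (degrees/s): [159.86, 159.86, 180, 180, 180, 180].

INTERFACE

Orientations are given as a 3x3 rotation matrix whose columns are the frame's x, y, z axes.
In Python, from station import sense, capture, camera_model, finish_job, find_in gives the robot as it stands. The module is installed in compiled form; this text tells all that it offers.
- The arm moves only by the tool arm_command, never from a script. Its argument "motion" is a list of rows, each a list of 7 numbers: the finger opening in mm, from 0 to 87, then the shift along the tool's x, y, z in mm, then the turn, a rotation vector about the tool's x, y, z in rad. In form: [[jaw, dx, dy, dz, rx, ry, rz], ...]. A call has 1 to 8 rows; each row shifts and turns the commanded pose from where the row before left it, along the tool's axes as they then stand; what a row does not reach is not made up. A row lasts 1/10 s, in which the tool goes at most 50 mm and 8.59 degrees, less where a joint would pass 70% of its speed; a pose out of reach is approached as far as the arm can. A call with a gripper value outside its range is refused whole. The fingers move at their own pace and stop on an object; the grip force is fixed at half the most. Time passes only in rows, so rows that do not move let the fingers close. It gives the time, the measured TCP pose, the force, the opening and the grip force at its end, in the units of the state.
- sense(): the state, without advancing time (a new reading comes with each control period).
- capture(name): name is "scene" or "top"; returns the picture (420x560x3 uint8, red, green, blue); there is no depth.
- camera_model(name): a dict with "fx", "fy", "cx", "cy" (pixels), "k1" (the pictures are not rectified: a ray, as slopes to the right and down, at radius r is drawn at 1 + k1 r^2 times it, then the intrinsics apply), "R" (3x3) and "t" (3): a world point X has camera coordinates R X + t. Camera axes: x right, y down, z forward; pixel columns grow to the right and rows downward; lengths in m; the calibration is good to about 2 mm. A picture is of the moment at which its call begins. camera_model takes no time and is no camera call.
- finish_job(): hands the job in; it is judged then, once.
Trained networks look in the newest picture that a camera, given by its name, has taken for a name from the list of things; names that differ only in an ending like _2 or _b are one class to them, and where a whole thing is asked for, a point or a joint stands for the part that bears it (a point fixed in the world has none). Each returns a list of dicts, best first, with "p" (0 to 1); they miss things now and then, are a little off and sometimes report something else, mostly with a low value. They report only what shows in the picture. A call takes as long as a camera call.
- find_in(target, camera): "location" ([row, column] in pixels, amid what is visible of it).
The state is a dict: "time_s": time; "joints": joint angles; "joint_velocities": joint speeds; "effort": joint torques, N m; "tcp_pos": TCP position; "ee_rot": TCP orientation; "wrist_force": force on the tool from outside, world axes, zero at the start; "moment": the same for the moment, N m; "gripper_width": opening from 0.0 (shut) to 1.0 (fully open); "gripper_force": force on a finger pad.
Only numpy, scipy, OpenCV 4.12 (cv2) and the standard library are available. Lean on these libraries where they do the work, as an engineer would, in place of code of your own. Each camera call takes 0.05 s, during which the arm holds its last target. There are 200 camera calls.

TASK

Hang the washed steel basket up to drain: swing its folded bail upright, lift the basket by the bail, and hook the bail's bare middle over the drip stand's hook, pressing it down past the sprung keeper so that the keeper snaps shut above it and the basket hangs free over the pan. The hook may be clamped at any height on its column, so feel for it: work gently, never force the stand, do not drop the basket or tip it over, and leave everything else where it is.

Things in the scene. Friction and masses are not known exactly. Their poses are not given: they have to be found in the camera images.
- basket: Small perforated stainless steel wash basket, loose, 96 mm across the rim, 74 mm high, 0.2 to 0.4 kg with its bail; the only perforated pail here. Origin at the centre of its underside, z up. A wire bail swings on two ears outside it, on an axis along the basket's x, 64 mm above the underside.
- bail (a joint): Bail angle, rad. 0 = folded over the basket's -y side, 0.30 rad above level (crown 122 mm out from the middle, 102 mm up); 1.27 = upright; 2.54 = folded over to +y. It turns easily (under 1 N at the crown), stays where left within about 0.3 rad of upright, else falls.
- bail_mid (a point): Middle of the bail's straight crown, on the wire's centre line, 128 mm from the ears' axis; the crown runs along x. The wire is 6 mm thick; from 9 to 39 mm either side of this point it carries a black plastic sleeve, 11 mm thick, to grip by; the 18 mm between is bare and goes into the hook. Upright, the crown is 192 mm above the basket's underside, 118 mm above its rim.
- stand: Drip stand, fixed: square steel pan 150 x 150 x 12 mm; 125 mm along +y a 14 mm column, on which a grey boss with a thumbscrew clamps a 7 mm steel arm that runs along -y to an upturned hook over the pan. Origin: underside of the pan's centre. The hook lies in this frame's y-z plane; its seat is 210 to 250 mm above the worktop, different each time and not measured.
- column_top (a point): Top of the stand's column, 301 mm up; axes as the stand's. The hook in the stand's frame, bar centre lines, heights above the seat line: bottom level from y = -7 to +2 mm; open end rises at y = -19.5 to 34 mm and flares to its tip at y = -24.5, 46 mm up; inner side rises from y = +13.5, 10 mm up, to the arm at 36 mm. A bail in the hook has its wire centre 6.5 mm up.
- keeper (a joint): Angle of the sprung keeper, rad: a 4.4 mm pin hinged at y = +16.5 mm, 34 mm above the seat line, reaching 30.5 mm level across the mouth. 0 = shut; opens only downward, 0.02 N m at rest plus 0.24 N m/rad. A wire meets it when 39 mm above the seat line. The basket's weight only part opens it; pressed down at y = -10 mm, the wire passes its end at 0.7 rad, after 20 to 26 mm, with up to 8 N.
- tin: Bystander: small open aluminium moisture tin, 60 mm across, 26 high; origin at the centre of its underside.
- small_beaker: Bystander: small glass beaker, 55 mm across, 70 high; origin at the centre of its underside.
- brush: Bystander: flat sieve brush with a wooden handle, 184 mm long, lying on the worktop; origin at the centre of its underside.
- stopwatch: Bystander: black stopwatch with a cord, 97 x 91 x 18 mm; origin at the centre of its underside.
- crucible: Bystander: white lidded porcelain crucible, 45 mm across, 49 high; origin at the centre of its underside.

How it is judged (in metres and radians):
On the way, in this order (a step that is already met when the one before it is completed fails the run):
1. the bail stands upright (within 0.25 rad) with the basket still on the worktop (value of joint bail between 1.02 and 1.52 rad and height (world z) of basket below 0.008 m), for 0.2 s.
2. the lifted basket's bail presses the keeper open (value of joint keeper above 0.45 rad and height (world z) of basket above 0.012 m and contact force between basket and stand above 0.5 N), for 0.02 s.
At the end, for the whole second after the job is handed in: Basket hangs at rest (under 50 mm/s) in the hook: keeper shut (under 0.06 rad), stand carries it (over 1.2 N), underside over 15 mm above the worktop, upright within 0.25 rad, its middle within 20 mm (stand x) and 30 mm (stand y) of the pan's centre (value of joint keeper below 0.06 rad and height (world z) of basket above 0.015 m and x of basket in the frame of stand between -0.02 and 0.02 m and y of basket in the frame of stand between -0.03 and 0.03 m and contact force between basket and stand above 1.2 N and angle between basket's own z axis and vertical below 0.25 rad and linear speed of basket below 0.05 m/s); the robot touches nothing.
It fails at once if the stand is forced: anything presses on it with more than 15 N (contact force between anything else and stand above 15 N).
It fails at once if the basket is tipped by more than 0.6 rad (angle between basket's own z axis and vertical above 0.6 rad).
It fails at once if the basket is dropped or thrown: it moves faster than 0.7 m/s (linear speed of basket above 0.7 m/s).
It fails at once if a bystander is moved by more than 30 mm (distance of any of tin, small_beaker, brush, stopwatch, crucible from where it was at the start of the episode above 0.03 m).
It also fails if it takes over 64 s, if anything falls off the work surface, if the arm or the gripper's body presses on something with over 40 N, if the wrist force passes 120 N, or if a joint passes its speed limit or range.

## Working session

There is one attempt and no reset: what is moved stays moved. The work goes in short steps, Python scripts to look and compute and a tool call to move; the robot and the scene stay as the last step left them, time stands still between calls to the robot, and variables do not carry over. Pictures are saved under pics/ and viewed, at most 10 in all, crops included, and the job is handed in when it is done.

Besides the shell and the picture viewer there is one more tool, called as name([rows], argument=value, ...), one row to a line, values as JSON. arm_command: Moves the arm, as the interface text tells. Its arguments: {"type":"object","properties":{"motion":{"type":"array"}},"required":["motion"]}

```bash
mkdir -p pics
cat > h.py <<'E'
import numpy as np, cv2
from station import *
def save(cam,name):
    im=capture(cam); cv2.imwrite('pics/'+name,im[:,:,::-1]); return im
def proj(cam,X):
    m=camera_model(cam); c=np.array(m['R'])@np.array(X)+np.array(m['t']); s=c[:2]/c[2]
    s=s*(1+m['k1']*(s@s)); return s[0]*m['fx']+m['cx'],s[1]*m['fy']+m['cy']
def ray(cam,col,row):
    m=camera_model(cam); d=np.array([(col-m['cx'])/m['fx'],(row-m['cy'])/m['fy']]); s=d.copy()
    for _ in range(30): s=d/(1+m['k1']*(s@s))
    R=np.array(m['R']); o=-R.T@np.array(m['t']); v=R.T@np.array([s[0],s[1],1.]); return o,v/np.linalg.norm(v)
def atz(cam,col,row,z):
    o,v=ray(cam,col,row); return o+v*(z-o[2])/v[2]
def tri(a,b):
    (o1,v1),(o2,v2)=a,b
    A=np.stack([v1,-v2],1); s=np.linalg.lstsq(A,o2-o1,rcond=None)[0]
    p,q=o1+s[0]*v1,o2+s[1]*v2; return (p+q)/2,np.linalg.norm(p-q)
E
python3 - <<'E'
from h import *
save('scene','s0.png');save('top','t0.png')
for c in('scene','top'):
    m=camera_model(c);print(c,m['fx'],m['k1'],-np.array(m['R']).T@np.array(m['t']))
    for t in('basket','bail_mid','stand','column_top','keeper','tin','small_beaker','brush','stopwatch','crucible'):
        print(t,[(np.round(d['location']).tolist(),round(d['p'],2)) for d in find_in(t,c)[:2]])
s=sense();print(s['time_s'],np.round(s['ee_rot'],3),s['tcp_pos'])
E
```

```text
scene 402.85412661451875 0.03911840387851715 [-0.20877598 -0.60073467  1.11446922]
basket [([279.0, 278.0], 0.86)]
bail_mid [([281.0, 312.0], 0.63)]
stand [([248.0, 214.0], 0.78), ([251.0, 283.0], 0.53)]
column_top [([249.0, 215.0], 0.59)]
keeper []
tin [([250.0, 280.0], 0.52)]
small_beaker [([241.0, 306.0], 0.85)]
brush [([235.0, 152.0], 0.52)]
stopwatch [([342.0, 360.0], 0.73), ([250.0, 214.0], 0.34)]
crucible []
top 481.2422836684763 -0.15598252946481936 [ 0.39135032 -0.10308291  1.89198408]
basket [([257.0, 308.0], 0.91)]
bail_mid [([253.0, 339.0], 0.71)]
stand [([258.0, 244.0], 0.81), ([267.0, 383.0], 0.48)]
column_top [([257.0, 239.0], 0.89)]
keeper []
tin [([221.0, 292.0], 0.7)]
small_beaker [([205.0, 303.0], 0.48)]
brush [([276.0, 171.0], 0.56), ([265.0, 383.0], 0.39)]
stopwatch [([265.0, 380.0], 0.53)]
crucible [([171.0, 293.0], 0.44)]
1.1 [[ 0.968 -0.251  0.   ]
 [-0.251 -0.968  0.   ]
 [-0.    -0.    -1.   ]] [0.15689493 0.60495587 0.2305607 ]
```

Run:
```python
import cv2
a=cv2.imread('pics/s0.png')[190:390,130:430];b=cv2.imread('pics/t0.png')[150:310,150:420]
cv2.imwrite('pics/a.png',cv2.resize(a,(800,533),interpolation=cv2.INTER_CUBIC))
cv2.imwrite('pics/b.png',cv2.resize(b,(800,474),interpolation=cv2.INTER_CUBIC))
```

```text
(no output)
```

View pics/a.png

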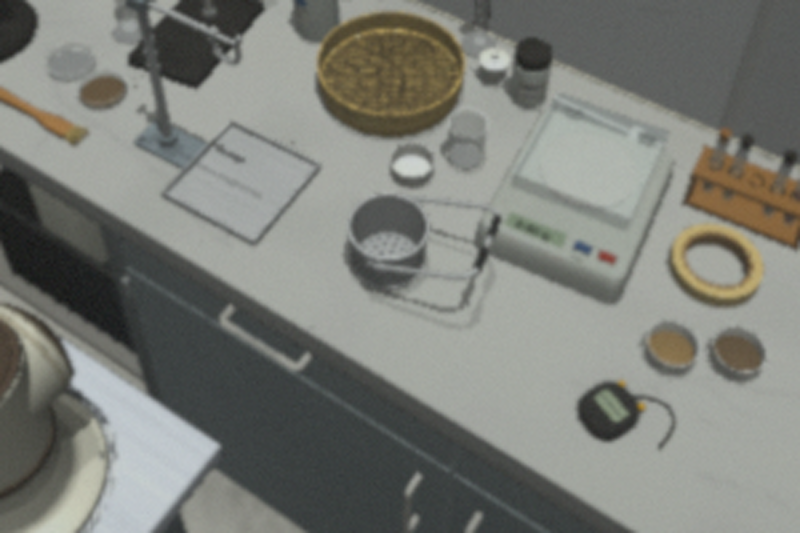

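View pics/b.png

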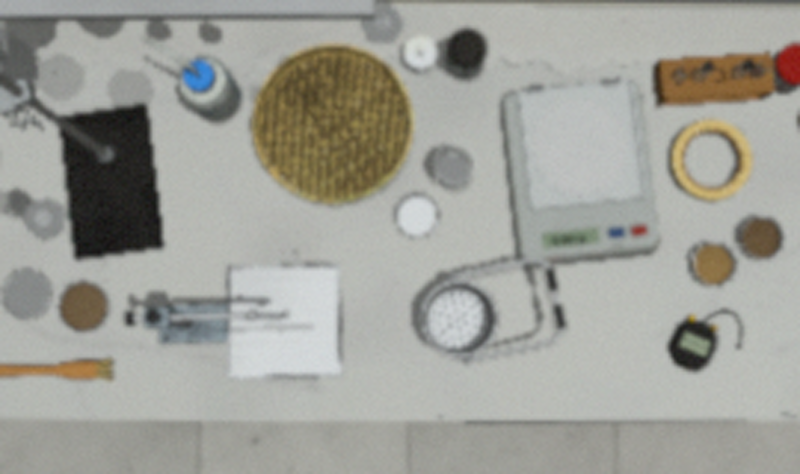

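The crops show the stand at left: pan at a(242,180)/b(285,320), column at a(145,5)–(168,135), hook end near a(235,45). The basket is at a(388,245)/b(458,318), with its bail folded towards world −y and sleeves at a(490,225),(482,258). I'll zoom in for subpixel positions.

Run:
```python
import cv2, numpy as np
a=cv2.imread('pics/s0.png');b=cv2.imread('pics/t0.png')
def crop(im,x,y,w,h,k=8):
    c=cv2.resize(im[y:y+h,x:x+w],None,fx=k,fy=k,interpolation=cv2.INTER_CUBIC)
    for i in range(0,w,10): cv2.putText(c,str(x+i),(i*k,10),0,.35,(0,0,255));cv2.line(c,(i*k+k//2,12),(i*k+k//2,18),(0,0,255))
    for i in range(0,h,10): cv2.putText(c,str(y+i),(0,i*k+k//2+4),0,.35,(0,0,255))
    return c
cv2.imwrite('pics/c1.png',crop(b,188,230,80,60,10))
cv2.imwrite('pics/c2.png',crop(b,284,230,66,50,12))
cv2.imwrite('pics/c3.png',crop(a,176,180,80,60,10))
cv2.imwrite('pics/c4.png',crop(a,255,255,70,58,11))
```

```text
(no output)
```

View pics/c1.png

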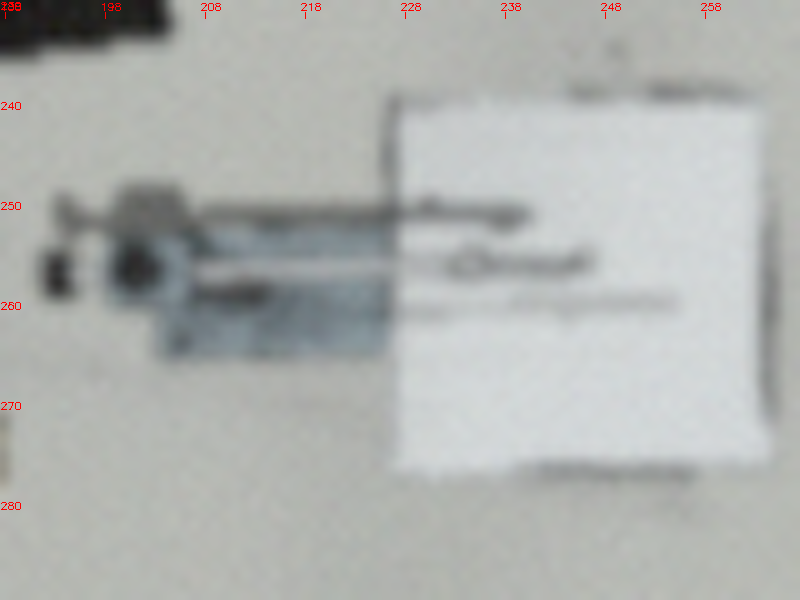

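View pics/c2.png

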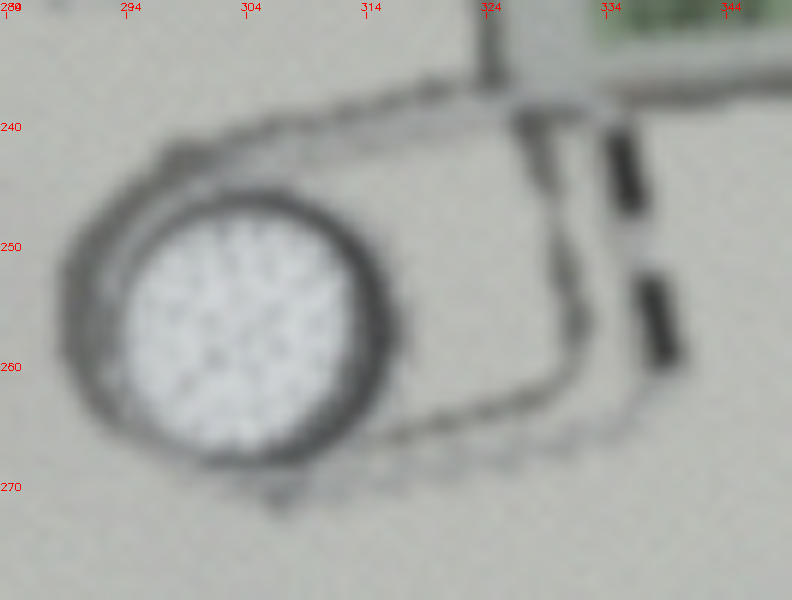

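View pics/c3.png

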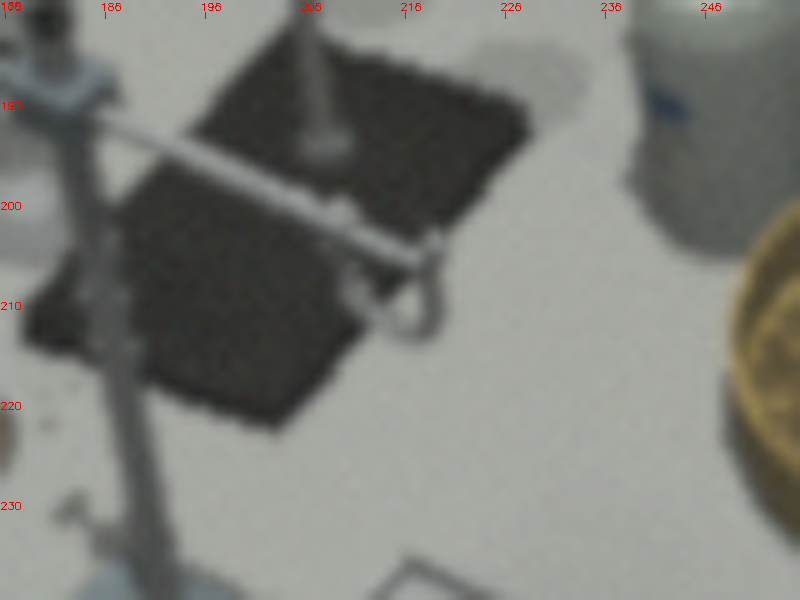

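View pics/c4.png

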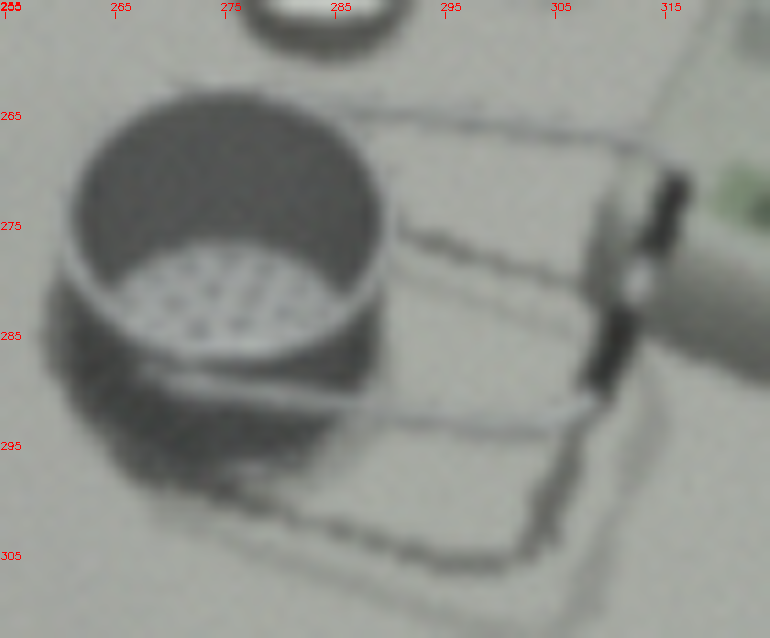

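Top view: pan corners at c1 (392,97),(760,97),(770,465),(392,472), column cap (135,268), hook tip (592,262); basket rim centre c2 ≈(243,328), sleeve ends (617,130)…(668,368). Scene view: hook tip c3 (435,238), seat (405,330); rim centre c4 (226,226), sleeve middle (637,280).

```bash
cat > m.py <<'E'
from h import *
px=lambda p,k,x0,y0:((p[0]+.5)/k-.5+x0,(p[1]+.5)/k-.5+y0)
c1=lambda *p:px(p,10,188,230)
c2=lambda *p:px(p,12,284,230)
c3=lambda *p:px(p,10,176,180)
c4=lambda *p:px(p,11,255,255)
A=lambda *p:px(p,2.667,130,190)
r=lambda v:np.round(v,4)
T=[atz('top',*c1(*p),.012) for p in((392,97),(760,97),(770,465),(392,472))]
print('pan top',r(T),r(np.mean(T,0)))
S=[atz('scene',*A(*p),.012) for p in((233,123),(320,170),(252,243),(165,195))]
print('pan scene',r(S),r(np.mean(S,0)))
print('col top',r(atz('top',*c1(135,268),.301)))
for n,p in(('base top',(135,268)),):pass
print('rim',r(atz('top',*c2(243,328),.074)),r(atz('scene',*c4(226,226),.074)))
print('mid',r(tri(ray('top',*c2(642,247)),ray('scene',*c4(637,280)))[0]),tri(ray('top',*c2(642,247)),ray('scene',*c4(637,280)))[1])
print('mid@.102',r(atz('top',*c2(642,247),.102)),r(atz('scene',*c4(637,280),.102)))
print('sleeve ends',r([atz('top',*c2(*p),.102) for p in((617,130),(668,368))]),r([atz('scene',*c4(*p),.102) for p in((680,175),(595,385))]))
print('tip',tri(ray('top',*c1(592,262)),ray('scene',*c3(435,238))))
print('hookbottom via x', )
E
python3 m.py
```

```text
pan top [[ 0.5163  0.1223  0.012 ]
 [ 0.5168 -0.0223  0.012 ]
 [ 0.3734 -0.027   0.012 ]
 [ 0.3698  0.1204  0.012 ]] [0.4441 0.0484 0.012 ]
pan scene [[ 0.5132  0.1197  0.012 ]
 [ 0.512  -0.0294  0.012 ]
 [ 0.3698 -0.0282  0.012 ]
 [ 0.3667  0.1127  0.012 ]] [0.4404 0.0437 0.012 ]
col top [0.4398 0.1726 0.301 ]
rim [ 0.4464 -0.1771  0.074 ] [ 0.4443 -0.181   0.074 ]
mid [ 0.4705 -0.2993  0.1085] 0.00045437575040081335
mid@.102 [ 0.4707 -0.2998  0.102 ] [ 0.475  -0.2975  0.102 ]
sleeve ends [[ 0.507  -0.2923  0.102 ]
 [ 0.4332 -0.3076  0.102 ]] [[ 0.5135 -0.2897  0.102 ]
 [ 0.4382 -0.3052  0.102 ]]
tip (array([0.44306607, 0.02234077, 0.28133848]), np.float64(0.0007459533082102311))
hookbottom via x
```

arm_command([
  [87,0,0,-45,0,0,-0.1156],
  [87,0,0,-45,0,0,-0.1156],
  [87,0,0,-45,0,0,-0.1156],
  [87,0,0,-45,0,0,-0.1156],
  [60,25,25,0,0,0,0],
  [60,26,42,0,0,0,0],
  [60,26,42,0,0,0,0],
  [60,26,42,0,0,0,0],
])

```text
time_s: 1.9
tcp_pos: [0.2898, 0.4772, 0.4106]
ee_rot: [[0.978, 0.208, 0.0], [0.208, -0.978, 0.0], [0.0, -0.0, -1.0]]
wrist_force: [0.8, 0.6, 0.7]
gripper_width: 0.737
gripper_force: 0.0
```

arm_command([
  [50,26,42,0,0,0,0],
  [50,26,42,0,0,0,0],
  [50,26,42,0,0,0,0],
  [50,22,44,0,0,0,0],
  [50,0,48,0,0,0,0],
  [50,0,48,0,0,0,0],
  [50,0,48,0,0,0,0],
  [50,0,48,0,0,0,0],
])

```text
time_s: 2.7
tcp_pos: [0.4617, 0.1431, 0.4109]
ee_rot: [[0.978, 0.207, 0.001], [0.207, -0.978, 0.0], [0.001, -0.0, -1.0]]
wrist_force: [1.3, -0.5, 0.8]
gripper_width: 0.574
gripper_force: 0.0
```

```bash
cat >> h.py <<'E'
from scipy.spatial.transform import Rotation as Ro
def toolR(th,t):  # th: yaw of tool x from world x; t: tilt about tool x (deg)
    c,s=np.cos(np.radians(th)),np.sin(np.radians(th))
    return np.array([[c,s,0],[s,-c,0],[0,0,-1.]])@Ro.from_euler('x',t,degrees=True).as_matrix()
def plan(p,R):
    s=sense(); R0=np.array(s['ee_rot'])
    print('t',round(s['time_s'],2),'tcp',np.round(s['tcp_pos'],4),'F',np.round(s['wrist_force'],2),'w',round(s['gripper_width']*87,1),'gf',s['gripper_force'])
    print('shift now(mm)',np.round(R0.T@(np.array(p)-s['tcp_pos'])*1000,1),'rotvec',np.round(Ro.from_matrix(R0.T@R).as_rotvec(),4),'shift after rot',np.round(R.T@(np.array(p)-s['tcp_pos'])*1000,1))
E
python3 - <<'E'
from h import *
m=np.array([.472,-.299,.102]);b=np.array([.978,.208,0]);R=toolR(12,35)
p=m-.024*b
plan(p-R[:,2]*.09,R)
for z in(.235,.27): 
    from m import c1
    print([np.round(atz('top',*c1(*q),z),4) for q in((200,268),(390,265),(592,262))])
E
```

```text
t 2.7 tcp [0.4617 0.1431 0.4109] F [ 1.33 -0.46  0.84] w 49.9 gf 0.0
shift now(mm) [-105.8  486.3  235. ] rotvec [ 6.106e-01 -9.000e-04 -2.000e-04] shift after rot [-105.8  533.2  -86.3]
pan top [[ 0.5163  0.1223  0.012 ]
 [ 0.5168 -0.0223  0.012 ]
 [ 0.3734 -0.027   0.012 ]
 [ 0.3698  0.1204  0.012 ]] [0.4441 0.0484 0.012 ]
pan scene [[ 0.5132  0.1197  0.012 ]
 [ 0.512  -0.0294  0.012 ]
 [ 0.3698 -0.0282  0.012 ]
 [ 0.3667  0.1127  0.012 ]] [0.4404 0.0437 0.012 ]
col top [0.4398 0.1726 0.301 ]
rim [ 0.4464 -0.1771  0.074 ] [ 0.4443 -0.181   0.074 ]
mid [ 0.4705 -0.2993  0.1085] 0.00045437575040081335
mid@.102 [ 0.4707 -0.2998  0.102 ] [ 0.475  -0.2975  0.102 ]
sleeve ends [[ 0.507  -0.2923  0.102 ]
 [ 0.4332 -0.3076  0.102 ]] [[ 0.5135 -0.2897  0.102 ]
 [ 0.4382 -0.3052  0.102 ]]
tip (array([0.44306607, 0.02234077, 0.28133848]), np.float64(0.0007459533082102311))
hookbottom via x
[array([0.442 , 0.1614, 0.235 ]), array([0.4434, 0.0954, 0.235 ]), array([0.4448, 0.0257, 0.235 ])]
[array([0.4409, 0.1558, 0.27  ]), array([0.4423, 0.0913, 0.27  ]), array([0.4437, 0.0229, 0.27  ])]
```

arm_command([
  [45,-13,48,0,0,0,0],
  [45,-13,48,0,0,0,0],
  [45,-13,48,0,0,0,0],
  [45,-13,48,0,0,0,0],
  [45,-13,48,0,0,0,0],
  [45,-13,48,0,0,0,0],
  [45,-14,48,0,0,0,0],
  [45,-14,48,0,0,0,0],
])

```text
time_s: 3.5
tcp_pos: [0.4368, -0.2545, 0.4109]
ee_rot: [[0.978, 0.207, 0.001], [0.207, -0.978, -0.0], [0.001, 0.0, -1.0]]
wrist_force: [1.8, 0.1, -0.1]
gripper_width: 0.517
gripper_force: 0.0
```

arm_command([
  [45,0,34,35,0,0,0],
  [45,0,34,35,0,0,0],
  [45,0,34,35,0,0,0],
  [45,0,0,0,0.1221,0,0],
  [45,0,0,0,0.1221,0,0],
  [45,0,0,0,0.1221,0,0],
  [45,0,0,0,0.1221,0,0],
  [45,0,0,0,0.1221,0,0],
])

```text
time_s: 4.3
tcp_pos: [0.4589, -0.3528, 0.306]
ee_rot: [[0.978, 0.17, -0.119], [0.207, -0.799, 0.564], [0.001, -0.576, -0.817]]
wrist_force: [-0.2, 1.0, -0.4]
gripper_width: 0.518
gripper_force: 0.0
```

Run:
```python
from h import *
m=np.array([.472,-.299,.102]);b=np.array([.978,.208,0]);R=toolR(12,35)
p=m-.024*b
plan(p-R[:,2]*.06,R)
```

```text
t 4.3 tcp [ 0.4589 -0.3528  0.306 ] F [-0.24  1.03 -0.39] w 45.1 gf 0.0
shift now(mm) [-1.000e-01  7.660e+01  1.355e+02] rotvec [-0.0034 -0.0013  0.0001] shift after rot [  0.   76.2 135.7]
```

arm_command([
  [45,0,38,0,0,0,0],
  [45,0,39,0,0,0,0],
  [45,0,0,40,0,0,0],
  [45,0,0,45,0,0,0],
  [45,0,0,45,0,0,0],
  [45,0,0,10,0,0,0],
  [45,0,0,10,0,0,0],
  [45,0,0,0,0,0,0],
])

```text
time_s: 5.1
tcp_pos: [0.4543, -0.33, 0.1386]
ee_rot: [[0.978, 0.17, -0.119], [0.208, -0.802, 0.56], [0.0, -0.573, -0.82]]
wrist_force: [0.1, 0.7, 0.3]
gripper_width: 0.518
gripper_force: 0.0
```

Run:
```python
from h import *
m=np.array([.472,-.299,.102]);b=np.array([.978,.208,0]);R=toolR(12,35)
plan(m-.024*b,R)
def crop(im,x,y,w,h,k):
    return cv2.resize(im[y:y+h,x:x+w,::-1],None,fx=k,fy=k,interpolation=cv2.INTER_CUBIC)
a=crop(capture('scene'),255,225,95,95,6);b=crop(capture('top'),284,225,60,95,6)
c=np.zeros((570,800,3),np.uint8);c[:,:570]=a;c[:,570:]=b[:,130:360]
cv2.imwrite('pics/d.png',np.hstack([a,b[:,130:]])[:570,:800])
```

```text
t 5.1 tcp [ 0.4543 -0.33    0.1386] F [0.13 0.69 0.33] w 45.0 gf 0.0
shift now(mm) [-0.2 -0.8 45.2] rotvec [ 0.0009 -0.0003 -0.0002] shift after rot [-0.2 -0.8 45.2]
```

View pics/d.png

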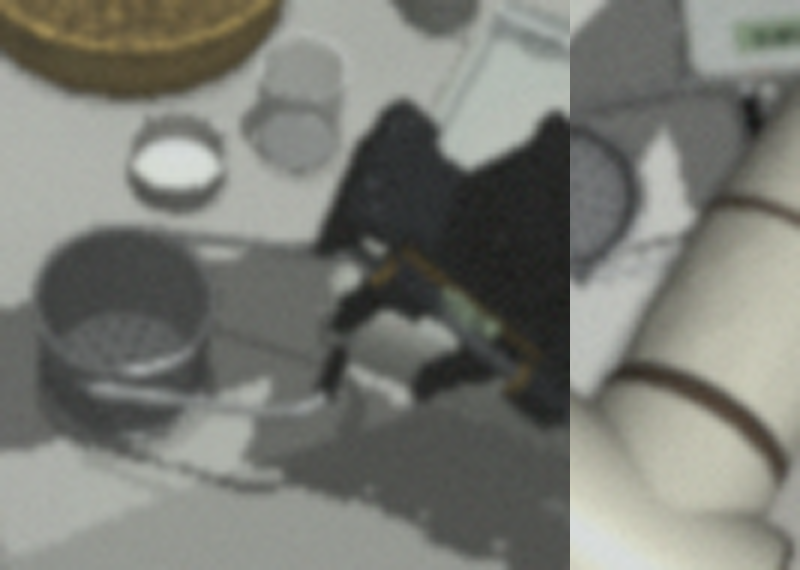

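The scene view shows the fingers straddling the near sleeve (crop ≈(335,355)), with finger tips at (355,300) and (430,380). I'll advance along the tool.

arm_command([
  [45,0,0,12,0,0,0],
  [45,0,0,11,0,0,0],
  [45,0,0,11,0,0,0],
  [45,0,0,11,0,0,0],
  [45,0,0,4,0,0,0],
  [45,0,0,0,0,0,0],
])

```text
time_s: 5.8
tcp_pos: [0.4478, -0.3018, 0.0977]
ee_rot: [[0.978, 0.169, -0.12], [0.208, -0.801, 0.561], [-0.001, -0.574, -0.819]]
wrist_force: [1.2, 0.1, 0.2]
gripper_width: 0.516
gripper_force: 0.0
```

Run:
```python
from h import *
m=np.array([.472,-.299,.102]);b=np.array([.978,.208,0]);R=toolR(12,35)
plan(m-.024*b,R)
def crop(im,x,y,w,h,k):
    return cv2.resize(im[y:y+h,x:x+w,::-1],None,fx=k,fy=k,interpolation=cv2.INTER_CUBIC)
cv2.imwrite('pics/e.png',crop(capture('scene'),265,250,66,55,10))
```

```text
t 5.8 tcp [ 0.4478 -0.3018  0.0977] F [1.2  0.07 0.18] w 44.9 gf 0.0
shift now(mm) [ 0.3 -0.6 -4.8] rotvec [-0.0008  0.0008 -0.001 ] shift after rot [ 0.3 -0.6 -4.8]
```

View pics/e.png

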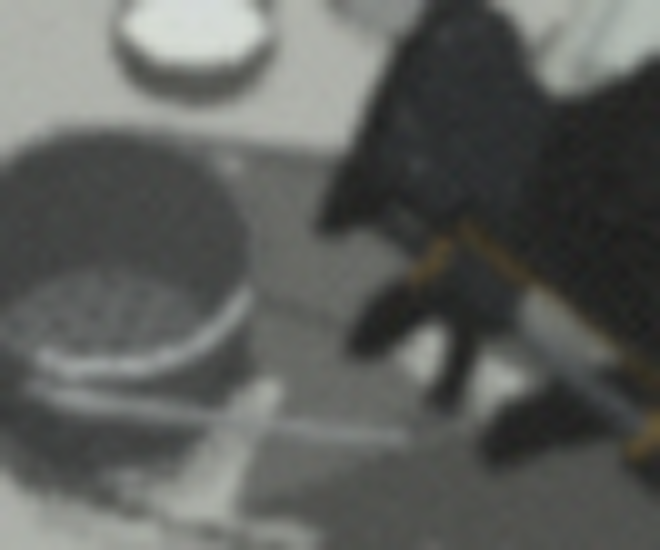

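Sleeve (445,370) sits between the fingers at (380,320) and (510,430). Next I'll plan the arc.

Run:
```python
from h import *
N=16
ph=np.linspace(np.radians(17.2),np.radians(90),N+1);ti=np.radians(np.linspace(35,0,N+1))
# 2D: (o=-by out, z up); tool y at tilt t = (cos t, -sin t) ; tool z = (-sin t,-cos t)
P=[np.array([.128*np.cos(p),.128*np.sin(p)])+.0045*np.array([-np.sin(t),-np.cos(t)]) for p,t in zip(ph,ti)]
for k in range(N):
    d=(P[k+1]-P[k])*1000;t=ti[k]
    print(k,np.round([d@[np.cos(t),-np.sin(t)],d@[-np.sin(t),-np.cos(t)]],1))
```

```text
0 [-8.1 -5.9]
1 [-8.3 -5.6]
2 [-8.6 -5.2]
3 [-8.8 -4.8]
4 [-9.  -4.5]
5 [-9.1 -4.1]
6 [-9.3 -3.7]
7 [-9.4 -3.3]
8 [-9.6 -2.9]
9 [-9.7 -2.5]
10 [-9.8 -2.1]
11 [-9.8 -1.7]
12 [-9.9 -1.3]
13 [-10.   -0.9]
14 [-10.   -0.4]
15 [-10.  -0.]
```

arm_command([
  [20,0,0,0,0,0,0],
  [20,0,0,0,0,0,0],
  [20,0,0,0,0,0,0],
  [20,0,0,0,0,0,0],
])

```text
time_s: 6.25
tcp_pos: [0.4482, -0.3026, 0.0985]
ee_rot: [[0.978, 0.17, -0.118], [0.207, -0.802, 0.561], [0.0, -0.573, -0.82]]
wrist_force: [0.1, 0.1, 0.5]
gripper_width: 0.268
gripper_force: 0.0
```

arm_command([
  [20,0,-8.1,-5.9,-0.0382,0,0],
  [20,0,-8.3,-5.6,-0.0382,0,0],
  [20,0,-8.6,-5.2,-0.0382,0,0],
  [20,0,-8.8,-4.8,-0.0382,0,0],
  [20,0,-9,-4.5,-0.0382,0,0],
  [20,0,-9.1,-4.1,-0.0382,0,0],
  [20,0,-9.3,-3.7,-0.0382,0,0],
  [20,0,-9.4,-3.3,-0.0382,0,0],
])

```text
time_s: 7.05
tcp_pos: [0.4389, -0.2583, 0.1636]
ee_rot: [[0.978, 0.198, -0.061], [0.207, -0.934, 0.292], [0.001, -0.298, -0.955]]
wrist_force: [0.6, -1.0, 1.2]
gripper_width: 0.23
gripper_force: 0.2
```

arm_command([
  [20,0,-9.6,-2.9,-0.0382,0,0],
  [20,0,-9.7,-2.5,-0.0382,0,0],
  [20,0,-9.8,-2.1,-0.0382,0,0],
  [20,0,-9.8,-1.7,-0.0382,0,0],
  [20,0,-9.9,-1.3,-0.0382,0,0],
  [20,0,-10,-0.9,-0.0382,0,0],
  [20,0,-10,-0.4,-0.0382,0,0],
  [20,0,-10,0,-0.0382,0,0],
])

```text
time_s: 7.85
tcp_pos: [0.4234, -0.1849, 0.1883]
ee_rot: [[0.978, 0.207, 0.002], [0.207, -0.978, -0.002], [0.001, 0.003, -1.0]]
wrist_force: [0.2, -0.3, -0.4]
gripper_width: 0.231
gripper_force: 0.1
```

Run:
```python
from h import *
R=toolR(12,0)
plan([.4455-.024*.978,-.179-.005,.188],R)
def crop(im,x,y,w,h,k):
    return cv2.resize(im[y:y+h,x:x+w,::-1],None,fx=k,fy=k,interpolation=cv2.INTER_CUBIC)
cv2.imwrite('pics/f.png',crop(capture('scene'),245,210,75,90,6))
```

```text
t 7.85 tcp [ 0.4234 -0.1849  0.1883] F [ 0.16 -0.3  -0.4 ] w 20.1 gf 0.05227349465712905
shift now(mm) [-1.1 -1.1  0.3] rotvec [ 0.0026 -0.0014 -0.001 ] shift after rot [-1.1 -1.1  0.3]
```

View pics/f.png

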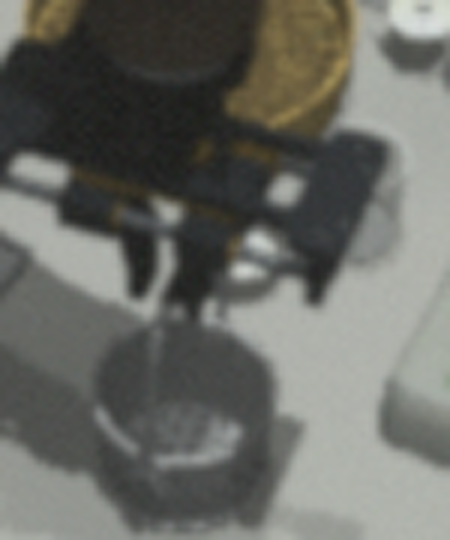

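The bail is upright between the fingers, its near leg running from (155,390) up to (165,300). Now I'll close on the sleeve.

arm_command([
  [14,0,0,0,0,0,0],
  [11,0,0,0,0,0,0],
  [8,0,0,0,0,0,0],
  [4,0,0,0,0,0,0],
  [4,0,0,0,0,0,0],
  [4,0,0,0,0,0,0],
])

```text
time_s: 8.5
tcp_pos: [0.4236, -0.1855, 0.1878]
ee_rot: [[0.978, 0.207, 0.001], [0.207, -0.978, -0.001], [0.001, 0.001, -1.0]]
wrist_force: [0.3, 0.6, 0.8]
gripper_width: 0.112
gripper_force: 30.0
```

arm_command([
  [4,0,0,-1,0,0,0],
  [4,0,0,-2,0,0,0],
  [4,0,0,-3,0,0,0],
  [4,0,0,-4,0,0,0],
  [4,0,0,-5,0,0,0],
  [4,0,0,-5,0,0,0],
  [4,0,0,-5,0,0,0],
  [4,0,0,-5,0,0,0],
])

```text
time_s: 9.3
tcp_pos: [0.4233, -0.1851, 0.2182]
ee_rot: [[0.978, 0.207, 0.0], [0.207, -0.978, -0.001], [0.0, 0.001, -1.0]]
wrist_force: [-0.3, -0.7, -3.1]
gripper_width: 0.117
gripper_force: 30.0
```

arm_command([
  [4,0,0,-8,0,0,0.02],
  [4,0,0,-11,0,0,0.03],
  [4,0,0,-13,0,0,0.035],
  [4,0,0,-13,0,0,0.035],
  [4,0,0,-13,0,0,0.035],
  [4,0,0,-12,0,0,0.034],
  [4,0,0,-10,0,0,0],
  [4,0,0,-6,0,0,0],
])

```text
time_s: 10.1
tcp_pos: [0.4236, -0.1851, 0.305]
ee_rot: [[1.0, 0.02, 0.002], [0.02, -1.0, -0.001], [0.002, 0.001, -1.0]]
wrist_force: [0.1, -0.5, -3.3]
gripper_width: 0.108
gripper_force: 30.0
```

Run:
```python
from h import *
plan([.4195,.0365,.306],toolR(1.2,0))
```

```text
t 10.1 tcp [ 0.4236 -0.1851  0.305 ] F [ 0.12 -0.53 -3.31] w 9.4 gf 29.998829662799835
shift now(mm) [   0.3 -221.7   -1.2] rotvec [ 0.001  -0.0019 -0.0012] shift after rot [   0.6 -221.7   -1. ]
```

arm_command([
  [4,0,-5,0,0,0,0],
  [4,0,-12,0,0,0,0],
  [4,0,-20,0,0,0,0],
  [4,0,-25,0,0,0,0],
  [4,0,-25,0,0,0,0],
  [4,0,-25,0,0,0,0],
  [4,0,-20,0,0,0,0],
  [4,0,-15,0,0,0,0],
])

```text
time_s: 10.9
tcp_pos: [0.4196, -0.0362, 0.3028]
ee_rot: [[1.0, 0.021, -0.001], [0.021, -1.0, -0.0], [-0.001, 0.0, -1.0]]
wrist_force: [0.1, -0.2, -3.1]
gripper_width: 0.114
gripper_force: 30.0
```

arm_command([
  [4,0,-9,0,0,0,0],
  [4,0,-4,0,0,0,0],
  [4,0,0,0,0,0,0],
  [4,0,0,0,0,0,0],
])

```text
time_s: 11.3
tcp_pos: [0.42, -0.0254, 0.3034]
ee_rot: [[1.0, 0.019, -0.0], [0.019, -1.0, -0.001], [-0.0, 0.001, -1.0]]
wrist_force: [-0.9, -0.1, -3.8]
gripper_width: 0.115
gripper_force: 30.0
```

Run:
```python
from h import *
plan([.4195,.0365,.306],toolR(1.2,0))
t=np.array(sense()['tcp_pos']); mid=t+[.024,.0005,.004]
s=save('scene','s1.png');p=save('top','t1.png')
for c in('scene','top'): print(c,'pred mid',np.round(proj(c,mid),1),'sleeve far end',np.round(proj(c,mid+[.039,0,0]),1),'near far-sleeve end',np.round(proj(c,mid+[.009,0,0]),1),find_in('bail_mid',c)[:2])
def crop(im,x,y,w,h,k):
    return cv2.resize(im[y:y+h,x:x+w,::-1],None,fx=k,fy=k,interpolation=cv2.INTER_CUBIC)
u,v=np.round(proj('scene',mid)).astype(int);u2,v2=np.round(proj('top',mid)).astype(int);print(u-28,v-25,u2-28,v2-30)
cv2.imwrite('pics/g.png',np.hstack([crop(s,u-28,v-25,40,60,10),crop(p,u2-28,v2-30,40,60,10)]))
```

```text
t 11.3 tcp [ 0.42   -0.0254  0.3034] F [-0.88 -0.13 -3.77] w 10.0 gf 29.998692870140076
shift now(mm) [  0.7 -61.9  -2.6] rotvec [ 0.001   0.0003 -0.0017] shift after rot [  0.8 -61.9  -2.6]
scene pred mid [231.2 202.8] sleeve far end [239.2 195.4] near far-sleeve end [233.1 201.1] [{'location': [221.6, 224.4], 'p': 0.53}]
top pred mid [260.4 255.3] sleeve far end [260.5 243.5] near far-sleeve end [260.4 252.6] [{'location': [248.2, 273.6], 'p': 0.6}]
203 178 232 225
```

View pics/g.png

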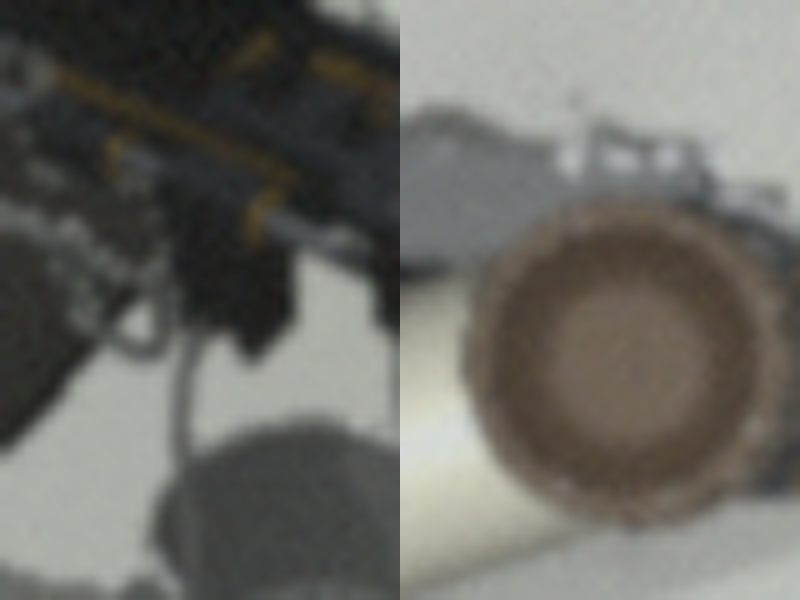

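The scene part (left) shows the gripper over the near sleeve, the hook's bend at crop (145,340) and the near bail leg at (185,360). The basket rim is below, its far arc topping at (305,418). The top view is blocked, so I'll fit the rim numerically.

```bash
cat > fit.py <<'E'
from h import *
from scipy.ndimage import map_coordinates,gaussian_filter
def fit(png,cen,z,R=.048,rng=12,dark_in=True):
    im=gaussian_filter(cv2.imread(png,0).astype(float),.7)
    cam=np.array(camera_model('scene')['R']);o=-cam.T@np.array(camera_model('scene')['t'])
    best=[]
    # directions: half facing away from camera, plus sides
    base=np.arctan2(cen[1]-o[1],cen[0]-o[0])
    al=base+np.radians(np.arange(-110,111,4))
    for dx in range(-rng,rng+1):
        for dy in range(-rng,rng+1):
            def smp(r):
                q=np.array([proj('scene',[cen[0]+dx/1e3+r*np.cos(a),cen[1]+dy/1e3+r*np.sin(a),z]) for a in al])
                return map_coordinates(im,[q[:,1],q[:,0]],order=1)
            best.append((np.mean(np.clip(smp(R+.004)-smp(R-.004),-20,60)),dx,dy))
    best.sort(reverse=True);return best[:6]
if __name__=='__main__':
    print('start',fit('pics/s0.png',[.4455,-.179],.074,rng=10))
    print('now',fit('pics/s1.png',[.444,-.0249],.3034+.004-.118))
E
python3 fit.py
```

```text
Traceback (most recent call last):
  File "fit.py", line 18, in <module>
    print('start',fit('pics/s0.png',[.4455,-.179],.074,rng=10))
                  ~~~^^^^^^^^^^^^^^^^^^^^^^^^^^^^^^^^^^^^^^^^^
  File "fit.py", line 15, in fit
    best.append((np.mean(np.clip(smp(R+.004)-smp(R-.004),-20,60)),dx,dy))
                                             ~~~^^^^^^^^
  File "fit.py", line 13, in smp
    q=np.array([proj('scene',[cen[0]+dx/1e3+r*np.cos(a),cen[1]+dy/1e3+r*np.sin(a),z]) for a in al])
                ~~~~^^^^^^^^^^^^^^^^^^^^^^^^^^^^^^^^^^^^^^^^^^^^^^^^^^^^^^^^^^^^^^^^^
  File "h.py", line 6, in proj
    m=camera_model(cam); c=np.array(m['R'])@np.array(X)+np.array(m['t']); s=c[:2]/c[2]
ValueError: time passes only in moves, steps and waits
```

```bash
cat >> h.py <<'E'
import functools
camera_model=functools.lru_cache(None)(camera_model)
E
python3 fit.py
```

```text
start [(np.float64(46.74147614103726), -1, -2), (np.float64(46.46681908086295), -1, -1), (np.float64(46.46583986132676), -2, -2), (np.float64(46.332302653716724), 0, -2), (np.float64(46.27559890701382), -1, -3), (np.float64(46.05879115184896), -2, -1)]
now [(np.float64(47.420653346650774), -4, 2), (np.float64(47.305515555419106), -4, 3), (np.float64(47.30504455726071), -5, 2), (np.float64(47.06890282487489), -5, 3), (np.float64(47.017189461091995), -5, 1), (np.float64(46.910310936711234), -4, 1)]
```

arm_command([
  [4,0,-4,0,0,0,0],
  [4,0.5,-9,0,0,0,0],
  [4,0.5,-13,0,0,0,0],
  [4,0.5,-14,0,0,0,0],
  [4,0,-11,0,0,0,0],
  [4,0,-7,0,0,0,0],
  [4,0,-4,0,0,0,0],
  [4,0,0,0,0,0,0],
])

```text
time_s: 12.3
tcp_pos: [0.4204, 0.0373, 0.3035]
ee_rot: [[1.0, 0.02, 0.0], [0.02, -1.0, -0.001], [0.0, 0.001, -1.0]]
wrist_force: [-0.5, -0.5, -3.8]
gripper_width: 0.112
gripper_force: 30.0
```

Run:
```python
from h import *
from fit import fit
plan([.4215,.0365,.275],toolR(1.2,0))
s=save('scene','s2.png')
t=sense()['tcp_pos'];print(fit('pics/s2.png',[t[0]+.024,t[1]],t[2]+.004-.118))
```

```text
t 12.3 tcp [0.4204 0.0373 0.3035] F [-0.54 -0.46 -3.77] w 9.8 gf 29.999186396598816
shift now(mm) [ 1.1  0.8 28.5] rotvec [ 0.0007 -0.0001 -0.0005] shift after rot [ 1.1  0.9 28.5]
[(np.float64(35.46253468493236), -5, -2), (np.float64(35.31410007828434), -6, -3), (np.float64(35.163172952757456), -6, -2), (np.float64(35.12641774434257), -5, -1), (np.float64(35.09950115023057), -5, -3), (np.float64(34.83162565716949), -4, -1)]
```

arm_command([
  [4,1,0,3,0,0,0],
  [4,1,0,5,0,0,0],
  [4,0,0,5,0,0,0],
  [4,0,0,4,0,0,0],
  [4,0,0,3,0,0,0],
  [4,0,0,2,0,0,0],
  [4,0,0,1,0,0,0],
  [4,0,0,0,0,0,0],
])

```text
time_s: 13.15
tcp_pos: [0.4224, 0.0369, 0.2805]
ee_rot: [[1.0, 0.02, 0.0], [0.02, -1.0, -0.001], [0.0, 0.001, -1.0]]
wrist_force: [0.3, -0.1, -3.6]
gripper_width: 0.112
gripper_force: 30.0
```

arm_command([
  [4,0,0,2,0,0,0],
  [4,0,0,2,0,0,0],
  [4,0,0,2,0,0,0],
  [4,0,0,0,0,0,0],
])

```text
time_s: 13.55
tcp_pos: [0.4222, 0.0369, 0.2742]
ee_rot: [[1.0, 0.02, -0.001], [0.02, -1.0, -0.001], [-0.001, 0.001, -1.0]]
wrist_force: [-0.5, 0.4, -2.8]
gripper_width: 0.112
gripper_force: 30.0
```

arm_command([
  [4,0,0,2,0,0,0],
  [4,0,0,2,0,0,0],
  [4,0,0,2,0,0,0],
  [4,0,0,0,0,0,0],
])

```text
time_s: 13.95
tcp_pos: [0.4222, 0.0369, 0.2682]
ee_rot: [[1.0, 0.02, -0.001], [0.02, -1.0, -0.001], [-0.001, 0.001, -1.0]]
wrist_force: [0.7, 0.1, -3.3]
gripper_width: 0.112
gripper_force: 30.0
```

arm_command([
  [4,0,0,1.5,0,0,0],
  [4,0,0,1.5,0,0,0],
  [4,0,0,1,0,0,0],
  [4,0,0,0,0,0,0],
])

```text
time_s: 14.35
tcp_pos: [0.4223, 0.0369, 0.2643]
ee_rot: [[1.0, 0.02, -0.0], [0.02, -1.0, -0.001], [-0.0, 0.001, -1.0]]
wrist_force: [0.4, 0.6, -3.2]
gripper_width: 0.11
gripper_force: 30.0
```

arm_command([
  [4,0,0,1.5,0,0,0],
  [4,0,0,1.5,0,0,0],
  [4,0,0,1,0,0,0],
  [4,0,0,0,0,0,0],
])

```text
time_s: 14.75
tcp_pos: [0.4225, 0.0369, 0.2606]
ee_rot: [[1.0, 0.02, 0.0], [0.02, -1.0, -0.001], [0.0, 0.001, -1.0]]
wrist_force: [-0.7, -0.4, -1.9]
gripper_width: 0.113
gripper_force: 30.0
```

arm_command([
  [4,0,0,1.5,0,0,0],
  [4,0,0,1.5,0,0,0],
  [4,0,0,0,0,0,0],
])

```text
time_s: 15.05
tcp_pos: [0.4226, 0.037, 0.2575]
ee_rot: [[1.0, 0.02, 0.0], [0.02, -1.0, -0.001], [0.0, 0.001, -1.0]]
wrist_force: [-0.6, 0.2, -0.3]
gripper_width: 0.116
gripper_force: 30.0
```

arm_command([
  [4,0,0,1.5,0,0,0],
  [4,0,0,1.5,0,0,0],
  [4,0,0,0,0,0,0],
])

```text
time_s: 15.35
tcp_pos: [0.4229, 0.0371, 0.2547]
ee_rot: [[1.0, 0.02, 0.001], [0.02, -1.0, -0.0], [0.001, 0.001, -1.0]]
wrist_force: [0.0, 0.5, -0.1]
gripper_width: 0.115
gripper_force: 30.0
```

arm_command([
  [4,0,0,1.5,0,0,0],
  [4,0,0,1.5,0,0,0],
  [4,0,0,1,0,0,0],
  [4,0,0,0,0,0,0],
])

```text
time_s: 15.75
tcp_pos: [0.4227, 0.0369, 0.2506]
ee_rot: [[1.0, 0.02, 0.001], [0.02, -1.0, -0.001], [0.001, 0.001, -1.0]]
wrist_force: [0.4, -0.4, 0.6]
gripper_width: 0.117
gripper_force: 30.0
```

arm_command([
  [4,0,0,1.5,0,0,0],
  [4,0,0,1.5,0,0,0],
  [4,0,0,1,0,0,0],
  [4,0,0,0,0,0,0],
])

```text
time_s: 16.15
tcp_pos: [0.4224, 0.0366, 0.2464]
ee_rot: [[1.0, 0.019, -0.0], [0.019, -1.0, -0.001], [-0.0, 0.001, -1.0]]
wrist_force: [0.7, -2.3, 1.2]
gripper_width: 0.116
gripper_force: 30.0
```

arm_command([
  [4,0,0,1,0,0,0],
  [4,0,0,1,0,0,0],
  [4,0,0,1,0,0,0],
  [4,0,0,0,0,0,0],
])

```text
time_s: 16.55
tcp_pos: [0.4222, 0.0365, 0.2432]
ee_rot: [[1.0, 0.019, -0.001], [0.019, -1.0, -0.002], [-0.001, 0.002, -1.0]]
wrist_force: [0.5, -2.8, 0.3]
gripper_width: 0.114
gripper_force: 30.0
```

arm_command([
  [4,0,0,1,0,0,0],
  [4,0,0,1,0,0,0],
  [4,0,0,1,0,0,0],
  [4,0,0,0,0,0,0],
])

```text
time_s: 16.95
tcp_pos: [0.4214, 0.037, 0.2392]
ee_rot: [[1.0, 0.019, -0.003], [0.019, -1.0, -0.0], [-0.003, -0.0, -1.0]]
wrist_force: [-0.8, 0.7, -3.9]
gripper_width: 0.114
gripper_force: 30.0
```

arm_command([
  [4,0,0,1,0,0,0],
  [4,0,0,1,0,0,0],
  [4,0,0,0,0,0,0],
])

```text
time_s: 17.25
tcp_pos: [0.4222, 0.0372, 0.238]
ee_rot: [[1.0, 0.02, -0.001], [0.02, -1.0, -0.0], [-0.001, 0.0, -1.0]]
wrist_force: [-0.4, -1.0, -4.0]
gripper_width: 0.112
gripper_force: 30.0
```

arm_command([
  [4,0,0,1,0,0,0],
  [4,0,0,1,0,0,0],
  [4,0,0,0,0,0,0],
])

```text
time_s: 17.55
tcp_pos: [0.4223, 0.0369, 0.2363]
ee_rot: [[1.0, 0.02, -0.0], [0.02, -1.0, -0.001], [-0.0, 0.001, -1.0]]
wrist_force: [0.4, -0.1, -3.0]
gripper_width: 0.114
gripper_force: 30.0
```

The force fell back to full weight at about TCP z 0.2395, so the keeper has snapped past. I'll lower to the seat.

arm_command([
  [4,0,-1.5,1,0,0,0],
  [4,0,-1.5,1,0,0,0],
  [4,0,-1.5,1,0,0,0],
  [4,0,-1,1,0,0,0],
  [4,0,0,0,0,0,0],
])

```text
time_s: 18.05
tcp_pos: [0.4222, 0.0425, 0.2323]
ee_rot: [[1.0, 0.02, -0.0], [0.02, -1.0, -0.001], [-0.0, 0.001, -1.0]]
wrist_force: [-0.5, -0.4, -3.0]
gripper_width: 0.115
gripper_force: 30.0
```

arm_command([
  [4,0,0,1,0,0,0],
  [4,0,0,1,0,0,0],
  [4,0,0,0,0,0,0],
])

```text
time_s: 18.35
tcp_pos: [0.4225, 0.0424, 0.2309]
ee_rot: [[1.0, 0.02, 0.001], [0.02, -1.0, -0.001], [0.001, 0.001, -1.0]]
wrist_force: [-1.5, -0.6, -0.1]
gripper_width: 0.115
gripper_force: 30.0
```

arm_command([
  [4,0,0,1,0,0,0],
  [4,0,0,0,0,0,0],
  [4,0,0,0,0,0,0],
])

```text
time_s: 18.65
tcp_pos: [0.4226, 0.0424, 0.2303]
ee_rot: [[1.0, 0.02, 0.001], [0.02, -1.0, -0.001], [0.001, 0.001, -1.0]]
wrist_force: [-2.8, 0.5, 4.4]
gripper_width: 0.115
gripper_force: 30.0
```

arm_command([
  [4,0,0,-1,0,0,0],
  [4,0,0,-0.5,0,0,0],
  [4,0,0,0,0,0,0],
])

```text
time_s: 18.95
tcp_pos: [0.4225, 0.0425, 0.2308]
ee_rot: [[1.0, 0.02, 0.0], [0.02, -1.0, -0.001], [0.0, 0.001, -1.0]]
wrist_force: [0.7, 0.0, 0.4]
gripper_width: 0.113
gripper_force: 30.0
```

arm_command([
  [12,0,0,0,0,0,0],
  [15,0,0,0,0,0,0],
  [20,0,0,0,0,0,0],
  [30,0,0,0,0,0,0],
  [40,0,0,0,0,0,0],
  [40,0,0,0,0,0,0],
  [40,0,0,0,0,0,0],
])

```text
time_s: 19.65
tcp_pos: [0.4224, 0.0424, 0.231]
ee_rot: [[1.0, 0.02, 0.0], [0.02, -1.0, -0.001], [0.0, 0.001, -1.0]]
wrist_force: [1.0, 0.8, -0.3]
gripper_width: 0.44
gripper_force: 0.0
```

arm_command([
  [40,0,0,-5,0,0,0],
  [40,0,0,-10,0,0,0],
  [40,0,0,-15,0,0,0],
  [40,0,0,-25,0,0,0],
  [40,0,0,-40,0,0,0],
  [40,0,0,-40,0,0,0],
  [40,0,0,-40,0,0,0],
  [40,0,0,0,0,0,0],
])

```text
time_s: 20.45
tcp_pos: [0.4244, 0.0426, 0.413]
ee_rot: [[1.0, 0.02, 0.013], [0.02, -1.0, 0.003], [0.013, -0.003, -1.0]]
wrist_force: [0.3, -0.2, -0.5]
gripper_width: 0.458
gripper_force: 0.0
```

arm_command([
  [40,-20,40,0,0,0,0],
  [40,0,45,0,0,0,0],
  [40,0,45,0,0,0,0],
  [40,0,45,0,0,0,0],
  [40,0,45,0,0,0,0],
  [40,0,40,0,0,0,0],
  [40,0,30,0,0,0,0],
  [40,0,0,0,0,0,0],
])

```text
time_s: 21.25
tcp_pos: [0.4077, -0.2505, 0.4055]
ee_rot: [[1.0, 0.015, -0.002], [0.015, -1.0, -0.001], [-0.002, 0.001, -1.0]]
wrist_force: [-0.3, 0.7, 0.5]
gripper_width: 0.456
gripper_force: 0.0
```

Run:
```python
from h import *
from fit import fit
s=save('scene','s3.png');p=save('top','t3.png');plan([0.4,0,.3],toolR(1.2,0))
zr=.2305+.004-.118
print('rim',fit('pics/s3.png',[.444,.043],zr))
for c in('scene','top'):
  for t in('basket','bail_mid','keeper'): print(c,t,find_in(t,c)[:2])
  for y in(.042,): print('pred',np.round(proj(c,[.444,y,.2345]),1),'basket mid',np.round(proj(c,[.444,y,.08]),1))
# did it stay still?
a=capture('scene').astype(int);d=np.abs(a-s.astype(int)).sum(2)[150:300,150:300];print('diff',d.max(),(d>60).sum())
```

```text
t 21.35 tcp [ 0.4077 -0.2483  0.406 ] F [-0.21  0.15 -0.14] w 40.0 gf 0.0
shift now(mm) [  -3.2 -248.4  105.9] rotvec [ 0.0003  0.0006 -0.0031] shift after rot [  -2.5 -248.4  106. ]
rim [(np.float64(41.089373967651504), 2, -2), (np.float64(40.969551700962384), 1, -2), (np.float64(40.81626833279123), 1, -3), (np.float64(40.80599733342159), 2, -1), (np.float64(40.79347358638001), 2, -3), (np.float64(40.668747305601336), 3, -3)]
scene basket [{'location': [242.0, 219.5], 'p': 0.62}]
scene bail_mid [{'location': [217.9, 210.5], 'p': 0.52}]
scene keeper []
pred [215.8 211.7] basket mid [220.1 244.4]
top basket [{'location': [259.5, 246.1], 'p': 0.66}, {'location': [221.9, 290.8], 'p': 0.24}]
top bail_mid [{'location': [249.5, 242.0], 'p': 0.6}]
top keeper []
pred [242. 256.] basket mid [245.6 257.3]
diff 273 497
```

arm_command([
  [40,0,20,0,0,0,0],
  [40,0,20,0,0,0,0],
  [40,0,0,0,0,0,0],
  [40,0,0,0,0,0,0],
  [40,0,0,0,0,0,0],
  [40,0,0,0,0,0,0],
  [40,0,0,0,0,0,0],
  [40,0,0,0,0,0,0],
])

```text
time_s: 22.5
tcp_pos: [0.4088, -0.2875, 0.4064]
ee_rot: [[1.0, 0.02, 0.0], [0.02, -1.0, -0.001], [0.0, 0.001, -1.0]]
wrist_force: [0.6, 0.4, -1.2]
gripper_width: 0.459
gripper_force: 0.0
```

arm_command([
  [40,0,0,0,0,0,0],
  [40,0,0,0,0,0,0],
  [40,0,0,0,0,0,0],
  [40,0,0,0,0,0,0],
  [40,0,0,0,0,0,0],
  [40,0,0,0,0,0,0],
  [40,0,0,0,0,0,0],
  [40,0,0,0,0,0,0],
])

```text
time_s: 23.3
tcp_pos: [0.4088, -0.2878, 0.4062]
ee_rot: [[1.0, 0.02, 0.0], [0.02, -1.0, -0.001], [0.0, 0.001, -1.0]]
wrist_force: [0.5, -1.1, 0.1]
gripper_width: 0.456
gripper_force: 0.0
```

Run:
```python
from h import *
from fit import fit
ims=[capture('scene').astype(float) for _ in range(8)]
for i in range(1,8):
    d=np.abs(cv2.GaussianBlur(ims[i]-ims[0],(0,0),1)).sum(2);print(round(d[200:270,190:250].max()),round(d[100:150,300:500].max()),end=' | ')
cv2.imwrite('pics/s4.png',np.mean(ims,0)[:,:,::-1])
print(fit('pics/s4.png',[.444,.043],.1165)[:3],sense()['time_s'])
```

```text
6 6 | 6 8 | 6 7 | 6 14 | 6 14 | 6 14 | 6 14 | [(np.float64(46.50536927256017), 0, -3), (np.float64(46.33902967169888), 1, -3), (np.float64(46.145990618733), 0, -4)] 23.7[ WARN:0@14.984] global loadsave.cpp:1063 imwrite_ Unsupported depth image for selected encoder is fallbacked to CV_8U.
```

The basket is at rest, with its rim centre near (0.444, 0.040), over the pan. I'm handing in.

```bash
python3 -c "
from station import *
print(finish_job())"
```

```text
the job is handed in; nothing more can be done
None
```

The basket is hanging at rest over the pan by its bail and the job is handed in at about 24 s; I judged the keeper shut from the force falling back to the basket's weight as the wire passed it, not from a picture, and no verdict came back.

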